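Lock the keeper bar of the cap chute

ROBOT

A 6-joint arm with a two-finger parallel gripper is mounted at the origin on a cart in front of the work surface, level with it; the furniture and walls round the work are solid. World frame = base frame: x ahead of the robot, y to its left, z up, the work surface at z = 0. Lengths are in m, angles in degrees, forces in N, time in s.
With the tool pointing down it reaches from about 0.4 to 0.825 m from the base axis. Payload 7 kg.
Tool frame: the origin (TCP) lies at the very end of the fingers, on their centre line; the grasp point (between the pads) lies 19 mm behind it; z points along the fingers, y is the line along which they close (so a half turn about z gives the same grasp; the last joint's range is limited). The gripper opens to 88 mm and grips with 3 to 60 N. Pads are 19 mm wide; open, the fingers measure 130 mm over their backs; the gripper's body (78 mm by 193 mm) begins 47 mm behind the grasp point.
Start: joints at [87.668, 20.546, 0.682, 0, -70.136, -16.507], TCP at [0.218, 0.639, 0.227] pointing down, gripper open.
Joint ranges: [-176.03, 176.03], [-82.01, 121.73], [-58.28, 71.71], [-173.87, 95.51], [-174.79, -0.11], [-173.66, 173.66]. Speed limits (degrees/s): [136.94, 136.94, 172.46, 180, 180, 180].

INTERFACE

Orientations are given as [roll, pitch, yaw] about the fixed x, y, z axes, in that order (R = Rz(yaw) Ry(pitch) Rx(roll)).
In Python, from plant import get_state, imaging, r, finder gives the robot as it stands.
- The arm moves only by the shell command python3 -m handwheel 'ROWS' [FORCE]. ROWS is JSON, a list of rows, each a list of 5 numbers: the closure, from 0 (fully open) to 1 (shut), then the shift along the world's x, y, z in cm, then the turn about the world's z in degrees. A call has 1 to 8 rows; each row is the pose to reach, as a shift and turn from the pose commanded when the call began; what a row does not reach only later rows make up. A row lasts 1/8 s, in which the tool goes at most 62.5 mm and 10.7 degrees, less where a joint would pass 70% of its speed; a pose out of reach is approached as far as the arm can. A call with a gripper value outside its range is refused whole. The fingers move at their own pace and stop on an object; FORCE is the grip in N (left out, the last holds). Time passes only in rows, so rows that repeat a pose let the fingers close. It gives the time, the measured TCP pose, the force, the opening and the grip force at its end, in the units of the state.
- get_state(): the state, without advancing time (a new reading comes with each control period).
- imaging.capture(name): name is "scene" or "top" or "wrist"; returns (picture, depth): 400x640x3 uint8, red, green, blue; 400x640 float32, m along the optical axis (not along the pixel's ray), 0 where there is no reading.
- imaging.get_calibration(name): a dict with "fx", "fy", "cx", "cy" (pixels), "rvec" (rotation vector, rad) and "tvec" (3), from world to camera coordinates, as OpenCV has them; the wrist camera has in their place "hand_eye" (4x4, takes a point from camera to tool coordinates, whose origin is the TCP and whose axes are the flange's). Camera axes: x right, y down, z forward; pixel columns grow to the right and rows downward; lengths in m; the calibration is good to about 2 mm. A picture is of the moment at which its call begins: read the wrist's pose just before it. get_calibration takes no time and is no camera call.
- r.close_job(): hands the job in; it is judged then, once.
Trained networks look in the newest picture that a camera, given by its name, has taken for a name from the list of things; names that differ only in an ending like _2 or _b are one class to them, and where a whole thing is asked for, a point or a joint stands for the part that bears it (a point fixed in the world has none). Each returns a list of dicts, best first, with "p" (0 to 1); they miss things now and then, are a little off and sometimes report something else, mostly with a low value. They report only what shows in the picture. A call takes as long as a camera call.
- finder.cut_out(camera, query): "region" (400x640 bool, what is visible of it) and "pixel" ([column, row] in pixels, amid what is visible of it).
The state is a dict: "time_s": time; "joints": joint angles; "qd": joint speeds; "joint_torque": joint torques, N m; "tcp_pos": TCP position; "eef_rot": TCP orientation; "contact_force": force on the tool from outside, world axes, zero at the start; "moment": the same for the moment, N m; "gripper_width": finger opening in m; "gripper_force": force on a finger pad.
Only numpy, scipy, OpenCV 4.12 (cv2) and the standard library are available. Lean on these libraries where they do the work, as an engineer would, in place of code of your own. Each camera call takes 0.05 s, during which the arm holds its last target. There are 200 camera calls.

TASK

The sloping cap chute stands open: swing its red keeper bar up the slope about its loose pivot bolt, lift it over the brass stud on the other side, and let its slot drop over the stud so that the bar lies fully down, flat on the board across the mouths of both lanes. Let go of the bar, and leave the spare jar, the empty jar and the tally counter where they are.

Things in the scene. Friction and masses are not known exactly. Their poses are not given: they have to be found in the camera images.
- board: White sloping board of the fixed cap chute, 245 x 192 mm, 30 degrees from level, rising to the robot's right (-y). Origin on its surface midway between pivot bolt and stud; x straight up the slope, y across it, away from the robot, z square out of it. Surface spans x -140 to +105 mm. Cap lanes with gold caps, up to 16 mm high, at x +32 to +100. A 12 mm high, 7 mm thick parking pin at x -60, y -52 mm.
- pivot_bolt (a point): Foot of the steel pivot bolt (fixed) on the board's surface, at board x 0, y -75 mm; axes as the board's. Shank 10 mm thick; the underside of its 26 mm head is 41 mm above the surface, so the 8 mm thick bar, kept parallel to the board, can be raised up to 33 mm along it.
- stud_slot (a point): Middle of the dark adjustment slot in the board (board x 0, y +75 mm; axes as the board's), NOT the stud itself. The brass stud, 10 mm thick, 20 mm high, flat-topped with a 1 mm bevel, is clamped in it at a board x anywhere from -10 to +10 mm, different every time and not reported: look for it, or feel for it with the bar. It is stiff (40 N to shift).
- bar_grip (a point): Middle of the black grip fin of the loose red keeper bar (about 0.22 kg), 100 mm along the bar from its pivot hole, 30 mm above its underside. x along the bar from pivot to slot, y across, z square out of its upper face. Fin 40 mm long (x), 14 thick (y), reaching 53 mm above the underside; 22 mm wide foot up to 13 mm. The bar starts on the parking pin, some 48 degrees downhill of closed.
- bar_slot (a point): Centre of the bar's slot at its underside, 150 mm from the pivot hole's centre; axes as bar_grip. Slot 26 mm (x) by 13.5 mm (y), right through the bar. Bar 190 x 40 x 8 mm, ends 20 mm past pivot hole and slot centre; pivot hole 14 mm wide (2 mm play round the bolt). Closed, this point is within 1 mm of the board's surface; resting on top of the stud, about 20 mm off it.
- spare_jar_mid (a point): Middle of a filled jar with gold cap, 66 mm wide, 91 mm high, standing on the table beyond the high end of the chute, away from the robot; a bystander. Behind it and the chute stand fixed crates: yellow, 0.35 m high, from x 0.557 on where y < -0.05; blue, 0.21 m high, from x 0.59 on where y is -0.03 to 0.31. A fixed wire stand, 0.18 m high, is at x 0.34 to 0.58, y 0.20 to 0.33.
- glass_jar_mid (a point): Middle of an empty glass jar, 66 mm wide, 87 mm high, standing on the table beyond the high end of the chute, near the robot; a bystander.
- tally_mid (a point): Middle of a round hand tally counter, 76 x 50 x 22 mm, lying on the table beyond the low end of the chute; a bystander.

How it is judged (in metres and radians):
At the end, for the whole second after the job is handed in: The bar lies flat on the board with its slot over the stud: slot centre within 4 mm of the surface and within 13.5 mm up or down the slope of the board origin, bar parallel to the board within 0.06 rad (z of bar_slot in the frame of board below 0.004 m and x of bar_slot in the frame of board between -0.0135 and 0.0135 m and angle between the z axis of bar_slot and the z axis of board, either way round below 0.06 rad); the robot touches nothing.
It fails at once if the spare jar is knocked or pushed away (distance of spare_jar_mid from where it was at the start of the episode above 0.03 m).
It fails at once if the empty jar is knocked or pushed away (distance of glass_jar_mid from where it was at the start of the episode above 0.03 m).
It fails at once if the tally counter is pushed away (distance of tally_mid from where it was at the start of the episode above 0.03 m).
It also fails if it takes over 58 s, if anything falls off the work surface, if the arm or the gripper's body presses on something with over 40 N, if the wrist force passes 120 N, or if a joint passes its speed limit or range.

## Working session

There is one attempt and no reset: what is moved stays moved. The work goes in short steps, Python scripts to look and compute and a shell command to move; the robot and the scene stay as the last step left them, time stands still between calls to the robot, and variables do not carry over. Pictures are saved under pics/ and viewed, at most 10 in all, crops included, and the job is handed in when it is done.

```bash
ls; mkdir -p pics
cat > h.py <<'E'
import numpy as np, cv2
from scipy.spatial.transform import Rotation as R
from plant import get_state, imaging, r, finder
def T(name, st=None):
    c=imaging.get_calibration(name)
    K=(c["fx"],c["fy"],c["cx"],c["cy"])
    if name=="wrist":
        st=st or get_state()
        M=np.eye(4); M[:3,:3]=R.from_euler('xyz',st["eef_rot"],degrees=ROTDEG).as_matrix(); M[:3,3]=st["tcp_pos"]
        return K, M@np.array(c["hand_eye"])
    M=np.eye(4); M[:3,:3]=cv2.Rodrigues(np.array(c["rvec"],float))[0]; M[:3,3]=np.ravel(c["tvec"])
    return K, np.linalg.inv(M)
ROTDEG=True
def cloud(depth,K,M):
    v,u=np.mgrid[:depth.shape[0],:depth.shape[1]]
    P=np.stack([(u-K[2])/K[0]*depth,(v-K[3])/K[1]*depth,depth],-1)
    W=P@M[:3,:3].T+M[:3,3]; W[depth==0]=np.nan
    return W
def shot(name,png=None):
    st=get_state(); p,d=imaging.capture(name)
    if png: cv2.imwrite("pics/"+png,p[:,:,::-1])
    K,M=T(name,st); return p,d,K,M,cloud(d,K,M)
E
python3 - <<'E'
from h import *
np.set_printoptions(precision=4,suppress=True)
print(get_state())
for n in ("scene","top"):
    p,d,K,M,W=shot(n,n+"0.png"); print(n,K,M)
    for q in ("board","bar_grip","bar_slot","pivot_bolt","stud_slot","spare_jar_mid","glass_jar_mid","tally_mid"):
        for o in finder.cut_out(n,q)[:2]:
            g=o["region"]; print(q,round(o["p"],2),o["pixel"],g.sum(),np.nanmedian(W[g],0))
E
```

```text
pics
{'time_s': 0.0, 'joints': array([ 87.6668,  20.5902,   0.6333,  -0.0194, -70.1346, -16.5064]), 'qd': array([-0.0356,  0.0082, -0.0701, -0.1023,  0.0115, -0.005 ]), 'joint_torque': array([  0.0003, -58.271 ,  29.3059,   6.9974,   0.007 ,  -0.0001]), 'tcp_pos': array([0.2178, 0.6384, 0.2256]), 'eef_rot': array([179.9071,  -0.0085, -18.8462]), 'contact_force': array([-0.5021,  0.2057, -0.5981]), 'moment': array([-0.0201, -0.0094, -0.0261]), 'gripper_force': 0.0, 'gripper_width': 0.08785723281834834}
scene (460.95037450293927, 460.95037450293927, 313.8466750236027, 203.73891267565577) [[ 0.4625 -0.4251  0.7781 -0.3382]
 [-0.8865 -0.2363  0.3978 -0.4709]
 [ 0.0147 -0.8738 -0.4861  0.5812]
 [ 0.      0.      0.      1.    ]]
board 0.78 [291.5, 198.9] 2366 [ 0.3913 -0.0399  0.1177]
bar_grip 0.6 [258.8, 209.0] 458 [0.4069 0.0491 0.0833]
bar_slot 0.85 [255.8, 207.6] 501 [0.4024 0.0416 0.0868]
pivot_bolt 0.69 [259.9, 208.0] 493 [0.4033 0.0404 0.0869]
stud_slot 0.68 [286.5, 198.7] 2594 [ 0.3952 -0.0349  0.1113]
stud_slot 0.46 [258.6, 210.0] 479 [0.4044 0.0441 0.0865]
spare_jar_mid 0.88 [42
[... 290 characters left out ...]
196.1563653351012) [[ 0.0295 -0.9967  0.0754  0.3705]
 [-0.9994 -0.0282  0.0193 -0.0638]
 [-0.0171 -0.076  -0.997   0.956 ]
 [ 0.      0.      0.      1.    ]]
board 0.87 [315.4, 191.1] 6529 [ 0.4473 -0.0186  0.0967]
bar_grip 0.6 [291.5, 207.5] 1235 [0.4103 0.0438 0.0762]
bar_slot 0.9 [288.6, 205.1] 1105 [0.4105 0.0436 0.077 ]
pivot_bolt 0.88 [313.5, 190.7] 6557 [ 0.4447 -0.0191  0.0967]
stud_slot 0.88 [315.3, 194.4] 6481 [ 0.4448 -0.0198  0.0971]
spare_jar_mid 0.8 [443.1, 170.4] 798 [ 0.5036 -0.3032  0.0874]
glass_jar_mid 0.66 [445.9, 216.0] 837 [ 0.4014 -0.3308  0.0364]
glass_jar_mid 0.62 [316.6, 189.7] 6108 [ 0.4471 -0.0214  0.0987]
tally_mid 0.72 [219.1, 210.9] 392 [0.4034 0.2179 0.0185]
```

Run:
```python
import cv2
a=cv2.imread("pics/top0.png")[110:290,200:500]; b=cv2.imread("pics/scene0.png")[140:310,170:470]
a=cv2.resize(a,None,fx=2.6,fy=2.6,interpolation=cv2.INTER_CUBIC)[:,:780]
cv2.imwrite("pics/topc.png",a)
cv2.imwrite("pics/scenec.png",cv2.resize(b,None,fx=2.6,fy=2.6,interpolation=cv2.INTER_CUBIC))
```

```text
(no output)
```

View pics/topc.png

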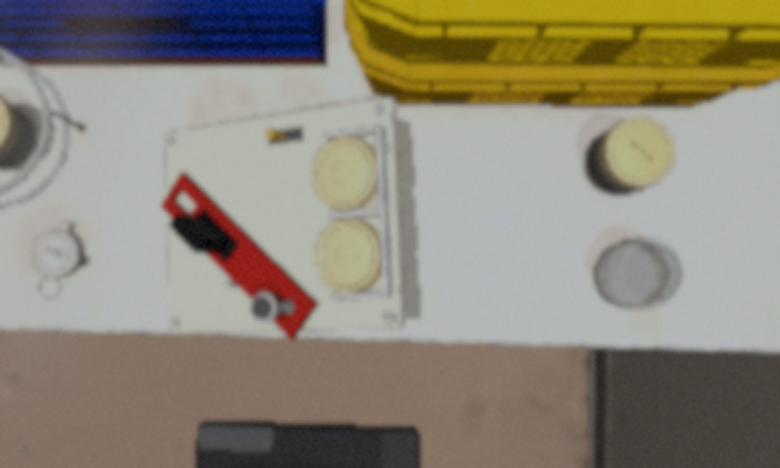

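View pics/scenec.png

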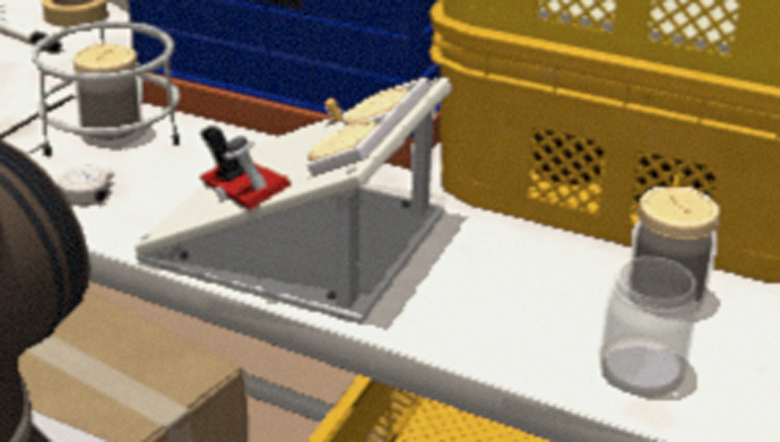

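Top view: bar at about 45° in the picture, bolt near pixel (301,227), brass stud near (305,161) at the downhill end of its slot. I'll move over the board for a near look.

```bash
python3 -m handwheel '[[0,0,0,6,0],[0,5,-15,10,-10],[0,19,-61,12,-27],[0,19,-61,12,-27],[0,19,-61,12,-27],[0,19,-61,12,-27],[0,19,-61,12,-27],[0,19,-61,12,-27]]' && python3 -m handwheel '[[0,4,-15,0,0],[0,4,-15,0,0],[0,4,-15,0,0],[0,4,-15,0,0],[0,4,-15,0,0],[0,4,-15,0,0]]'
python3 - <<'E'
from h import *
np.set_printoptions(precision=4,suppress=True)
print(get_state()["joints"], np.array(imaging.get_calibration("wrist")["hand_eye"]))
p,d,K,M,W=shot("wrist","w1.png"); print(M, get_state()["tcp_pos"], get_state()["eef_rot"], np.nanmin(d[d>0]),np.max(d))
E
```

```text
time_s: 1.9
tcp_pos: [0.3477, 0.2222, 0.3314]
eef_rot: [-179.9, 0.0, -45.8]
contact_force: [1.5, -1.1, 0.1]
gripper_width: 0.0879
gripper_force: 0.0
time_s: 2.65
tcp_pos: [0.3875, 0.0749, 0.3308]
eef_rot: [-180.0, 0.0, -45.8]
contact_force: [0.6, 0.9, 0.5]
gripper_width: 0.0878
gripper_force: 0.0
[ 40.0076 -10.6836 -20.766   -0.0061 -79.9172   4.2227] [[-0.0009 -0.9676 -0.2525  0.0677]
 [ 1.     -0.0008 -0.0006  0.0008]
 [ 0.0003 -0.2525  0.9676 -0.158 ]
 [ 0.      0.      0.      1.    ]]
[[-0.7172 -0.6743 -0.1758  0.4341]
 [-0.6969  0.6939  0.1814  0.0258]
 [-0.0004  0.2526 -0.9676  0.4888]
 [ 0.      0.      0.      1.    ]] [0.3875 0.0749 0.3307] [179.9987   0.0044 -45.7575] 0.0511481 1.4287617
```

View pics/w1.png

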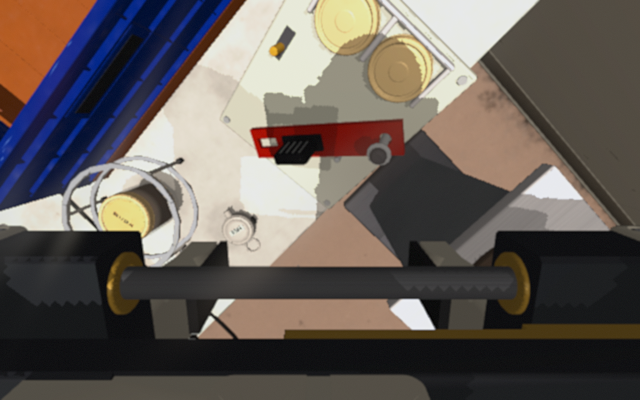

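Wrist view: stud at ~(277,47) at the downhill end of the dark slot, bar at (255–400,120–160) with slot (268,142), fin (297,149), bolt head (378,155).

```bash
cat > m.py <<'E'
from h import *
np.set_printoptions(precision=4,suppress=True)
def board(p,W,near):
    """plane from white pixels around near, returns n, c"""
    h=cv2.cvtColor(p,cv2.COLOR_RGB2HSV)
    m=(np.linalg.norm(W[...,:2]-near,axis=-1)<0.13)&(h[...,1]<60)&(W[...,2]>0.03)
    Q=W[m]; n0=np.array([0,.5,.866]); o=np.array([near[0],near[1],.09])
    off=np.median((Q-o)@n0); 
    for t in (.02,.006,.003):
        k=abs((Q-o)@n0-off)<t; c=Q[k].mean(0); n0=np.linalg.svd(Q[k]-c,full_matrices=0)[2][2]; n0*=np.sign(n0[2]); o=c; off=0
    return n0,c,k.sum()
E
python3 - <<'E'
from m import *
p,d,K,M,W=shot("wrist")
n,c,k=board(p,W,np.array([.447,-.02])); print("n",n,"tilt",np.degrees(np.arccos(n[2])),c,k)
hgt=(W-c)@n
h=cv2.cvtColor(p,cv2.COLOR_RGB2HSV); v,u=np.mgrid[:400,:640]
def blob(name,m,lo,hi):
    m=m&(hgt>lo)&(hgt<hi); Q=W[m]; print(name,m.sum(),"px",u[m].mean(),v[m].mean(),"mean",Q.mean(0),"h",np.median(hgt[m])); return Q
red=((h[...,0]<8)|(h[...,0]>172))&(h[...,1]>150)&(v<200)&(u>230)&(u<420)
Q=blob("bar",red,.0,.04); cc=Q.mean(0); U,S,V=np.linalg.svd(Q-cc,full_matrices=0); print("axes",V)
nb=V[2]*np.sign(V[2][2]); print("bar tilt to board",np.degrees(np.arccos(nb@n)))
blob("stud",(abs(u-277)<10)&(abs(v-48)<10),.012,.03)
blob("bolthead",(abs(u-380)<18)&(abs(v-155)<18),.045,.08)
blob("fin",(abs(u-297)<30)&(abs(v-149)<20),.05,.09)
sl=(u>262)&(u<300)&(v>25)&(v<60)&(h[...,2]<110)
blob("slotdark",sl,-.02,.008)
print("hgt around bar px",hgt[150,240:410:10])
for x in range(250,320,6): print(x,p[142,x],round(float(hgt[142,x]),4),W[142,x])
E
```

```text
n [-0.6691  0.7396  0.0732] tilt 85.80339813614214 [0.4009 0.0522 0.4292] 33901
bar 0 px nan nan mean [nan nan nan] h nan
axes []<stdin>:7: RuntimeWarning: Mean of empty slice.
  ret = ret.dtype.type(ret / rcount)
  ret = um.true_divide(
  return _methods._mean(a, axis=axis, dtype=dtype,
<stdin>:9: RuntimeWarning: Mean of empty slice.
Traceback (most recent call last):
IndexError: index 2 is out of bounds for axis 0 with size 0
```

```bash
sed -i 's/(W\[...,2\]>0.03)/(W[...,2]>0.03)\&(W[...,2]<0.2)\&(h[...,2]>90)/' m.py
cat > a.py <<'E'
from m import *
p,d,K,M,W=shot("wrist")
n,c,k=board(p,W,np.array([.447,-.02])); print("n",n,"tilt",np.degrees(np.arccos(n[2])),c,k)
hgt=(W-c)@n
h=cv2.cvtColor(p,cv2.COLOR_RGB2HSV); v,u=np.mgrid[:400,:640]
def blob(name,m,lo,hi):
    m=m&(hgt>lo)&(hgt<hi); Q=W[m]; print(name,m.sum(),"px",u[m].mean(),v[m].mean(),"mean",Q.mean(0),"h",np.median(hgt[m])); return Q
red=((h[...,0]<8)|(h[...,0]>172))&(h[...,1]>150)&(v<200)&(u>230)&(u<420)
Q=blob("bar",red,.0,.05); cc=Q.mean(0); U,S,V=np.linalg.svd(Q-cc,full_matrices=0); print("axes",V)
nb=V[2]*np.sign(V[2][2]); print("bar tilt to board",np.degrees(np.arccos(nb@n)))
blob("stud",(abs(u-277)<10)&(abs(v-48)<10),.012,.03)
blob("bolthead",(abs(u-380)<18)&(abs(v-155)<18),.035,.08)
blob("fin",(abs(u-297)<30)&(abs(v-149)<20),.05,.09)
sl=(u>262)&(u<300)&(v>25)&(v<60)&(h[...,2]<110)
blob("slotdark",sl,-.03,.01)
print("hgt bar row",hgt[150,240:410:10])
bw=red&(hgt>0)&(hgt<.05); x=(W-cc)@V[0]; print("bar extent",np.nanmin(x[bw]),np.nanmax(x[bw]))
hole=(u>258)&(u<280)&(v>134)&(v<150)&~red; blob("bslot",hole,-.02,.03)
E
python3 a.py
```

```text
n [-0.0346  0.499   0.8659] tilt 30.01178879882509 [ 0.4434 -0.0036  0.0856] 16959
bar 3342 px 335.1594853381209 136.9868342309994 mean [0.405  0.0306 0.0738] h 0.007982668155326738
axes [[ 0.6319  0.683  -0.3662]
 [ 0.7744 -0.538   0.3329]
 [-0.0304  0.494   0.8689]]
bar tilt to board 0.41143234999835626
stud 100 px 274.83 49.61 mean [0.5124 0.0093 0.1022] h 0.019195692899753335
bolthead 436 px 379.0596330275229 153.27981651376146 mean [0.3638 0.0087 0.1301] h 0.04617593635110202
fin 350 px 290.00857142857143 158.36285714285714 mean [0.425  0.0808 0.0969] h 0.05264602259522336
slotdark 197 px 285.3248730964467 39.18781725888325 mean [ 0.5136 -0.0062  0.0908] h 0.0007241876528732845
hgt bar row [-0.0074 -0.0123  0.0078  0.0096  0.0424  0.0428  0.0439  0.0356  0.0119
  0.0084  0.0081  0.0082  0.0086  0.0456  0.0512  0.045   0.0079]
bar extent -0.08057897799298191 0.10935246783008257
bslot 152 px 268.5921052631579 141.84868421052633 mean [0.4579 0.0938 0.0311] h 0.00035520192351960614
```

Fits the given sizes (30.0°, bolt head h 46, bar top 8, fin 53 mm). I'll descend with the gripper set to grip the fin by its ends, looking again on the way.

```bash
python3 -m handwheel '[[0.34,4.1,-0.1,-5,3],[0.34,4.1,-0.1,-10,3],[0.34,4.1,-0.1,-15,3],[0.34,4.1,-0.1,-19,3],[0.34,4.1,-0.1,-19,3],[0.34,4.1,-0.1,-19,3]]'
python3 - <<'E'
from m import *
st=get_state(); p,d,K,M,W=shot("wrist","w2.png")
n=np.array([-.0346,.499,.8659]);c=np.array([.4434,-.0036,.0856])
by=np.array([.9976,.0692,0]);bx=np.cross(by,n)
hgt=(W-c)@n
h=cv2.cvtColor(p,cv2.COLOR_RGB2HSV)
print(st["gripper_width"])
red=((h[...,0]<8)|(h[...,0]>172))&(h[...,1]>150)&(abs(hgt-.008)<.006); print("bar",red.sum(),W[red].mean(0),"h",np.median(hgt[red]))
dk=(h[...,2]<70)&(hgt>.048)&(hgt<.058)&(np.linalg.norm(W[...,:2]-[.426,.08],axis=-1)<.04); v,u=np.nonzero(dk); print("fin top",dk.sum(),W[dk].mean(0) if dk.sum() else 0,np.ptp(W[dk],0) if dk.sum() else 0, u.mean(),v.mean())
g=(h[...,0]>12)&(h[...,0]<30)&(h[...,1]>120)&(abs(hgt-.02)<.004)&(np.linalg.norm(W[...,:2]-[.513,0.003],axis=-1)<.02); v,u=np.nonzero(g); print("stud",g.sum(),W[g].mean(0) if g.sum() else 0, u.mean(),v.mean())
if g.sum():
    s=(W[g]-np.array([.440,-.0092,.0901])); print("stud board x,y",(s@bx).mean(),(s@bx).min(),(s@bx).max(),(s@by).mean(),(s@by).min(),(s@by).max())
E
```

```text
time_s: 3.55
tcp_pos: [0.4296, 0.0738, 0.1423]
eef_rot: [-179.9, -0.1, -42.8]
contact_force: [0.2, 0.2, -0.1]
gripper_width: 0.0579
gripper_force: 0.0
0.05790264755985452
bar 10215 [0.4047 0.0276 0.0751] h 0.008094017338638569
fin top 1148 [0.4253 0.0795 0.0972] [0.0319 0.0334 0.0184] 315.2770034843206 240.8911149825784
stud 302 [0.5124 0.0107 0.1028] 297.8973509933775 45.37417218543046
stud board x,y -0.0064765644369536215 -0.012635858768786997 -0.00230411511938129 0.07356659217725237 0.06905071336077206 0.07831819685899433
```

View pics/w2.png

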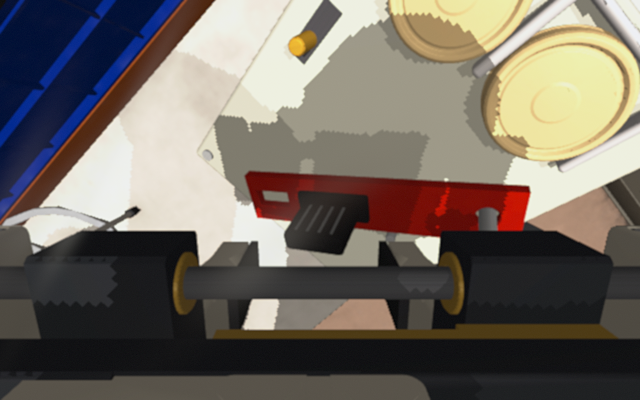

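The fingers straddle the fin (fin at (325,222), pads at (235,280)/(400,280)); stud at board x ≈ -7 mm.

```bash
python3 -m handwheel '[[0.34,-0.1,0,-2,0],[0.34,-0.1,0,-4,0],[0.34,-0.1,0,-5,0],[0.34,-0.1,0,-5.8,0],[0.34,-0.1,0,-5.8,0]]' && python3 -m handwheel '[[0.6,0,0,0,0],[0.6,0,0,0,0],[0.6,0,0,0,0],[0.6,0,0,0,0],[0.6,0,0,0,0],[0.6,0,0,0,0]]' 12
python3 - <<'E'
from m import *
n=np.array([-.0346,.499,.8659]);by=np.array([.9976,.0692,0]);bx=np.cross(by,n)
piv=np.array([.3654,-.0144,.0901])
for th in (48.5,40,30,20,12,6,0,-3,-4):
    a=np.radians(th); b=np.cos(a)*by-np.sin(a)*bx
    print(th,(piv+.1*b)*100,"yaw",round(np.degrees(np.arctan2(b[1],b[0]))-90,1),"pitch",round(np.degrees(np.arcsin(-b[2])),1))
E
```

```text
time_s: 4.22
tcp_pos: [0.4277, 0.0732, 0.083]
eef_rot: [-180.0, -0.0, -42.8]
contact_force: [0.1, 0.3, -0.2]
gripper_width: 0.0578
gripper_force: 0.0
time_s: 4.97
tcp_pos: [0.4286, 0.0738, 0.0834]
eef_rot: [-179.9, -0.0, -42.8]
contact_force: [2.3, 3.6, 5.6]
gripper_width: 0.044
gripper_force: 11.7
48.5 [42.7015  5.4882  5.2637] yaw -41.6 pitch 22.0
40 [43.7969  4.6426  5.7948] yaw -50.0 pitch 18.8
30 [44.8799  3.4784  6.509 ] yaw -59.5 pitch 14.5
20 [45.7094  2.1647  7.2992] yaw -68.5 pitch 9.9
12 [46.1734  1.0329  7.97  ] yaw -75.6 pitch 6.0
6 [46.3987  0.1511  8.4872] yaw -80.8 pitch 3.0
0 [46.516 -0.748  9.01 ] yaw -86.0 pitch -0.0
-3 [46.5337 -1.201   9.2718] yaw -88.6 pitch -1.5
-4 [46.5335 -1.3523  9.3589] yaw -89.5 pitch -2.0
```

```bash
python3 -m handwheel '[[0.65,0.3,-0.1,0.5,-1.5],[0.65,0.6,-0.15,0.8,-3.5],[0.65,0.9,-0.2,1.1,-5],[0.65,1.15,-0.3,1.35,-7],[0.65,1.4,-0.5,1.6,-9.5],[0.65,1.65,-0.75,1.85,-12],[0.65,1.9,-1.0,2.1,-14.5],[0.65,2.15,-1.2,2.3,-17]]' 18
python3 - <<'E'
from m import *
cv2.imwrite("pics/s3.png",cv2.resize(imaging.capture("scene")[0][140:310,170:470,::-1],None,fx=2.6,fy=2.6))
E
```

```text
time_s: 5.98
tcp_pos: [0.4492, 0.0609, 0.1059]
eef_rot: [180.0, -0.0, -60.0]
contact_force: [-1.0, -0.2, -2.3]
gripper_width: 0.0427
gripper_force: 16.8
```

View pics/s3.png

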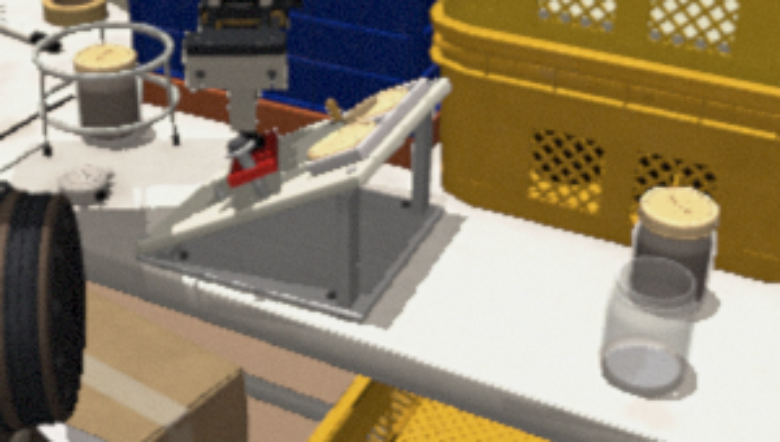

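```bash
python3 -m handwheel '[[0.65,0.35,-0.4,0.8,-4],[0.65,0.7,-0.9,1.4,-8.5],[0.65,0.85,-1.2,1.75,-11],[0.65,1.0,-1.55,2.0,-13.5],[0.65,1.1,-1.9,2.2,-16],[0.65,1.2,-2.3,2.45,-18.5],[0.65,1.3,-2.7,2.65,-21],[0.65,1.3,-2.7,2.65,-21]]' 18
cat > b.py <<'E'
from m import *
import sys
st=get_state(); p,d,K,M,W=shot("wrist",sys.argv[1])
n=np.array([-.0346,.499,.8659]);by=np.array([.9976,.0692,0]);bx=np.cross(by,n);o=np.array([.440,-.0092,.0901])
B=(W-o)@np.stack([bx,by,n],1)
h=cv2.cvtColor(p,cv2.COLOR_RGB2HSV)
red=((h[...,0]<8)|(h[...,0]>172))&(h[...,1]>150)&(B[...,2]>0)&(B[...,2]<.08)
Q=B[red]; c=np.median(Q,0); 
for t in (.02,.006,.003,.002):   # bar's top face
    k=abs((Q-c)@(nn if t<.02 else np.array([0,0,1])))<t
    c=Q[k].mean(0); V=np.linalg.svd(Q[k]-c,full_matrices=0)[2]; nn=V[2]*np.sign(V[2][2])
print("bar px",k.sum(),"normal in board",nn,"mean",c)
top=red.copy(); top[red]=k
# outline: min area rectangle in the face plane
ax=np.cross(nn,[1,0,0])*1.; ax/=np.linalg.norm(ax); ay=np.cross(nn,ax)
q=np.stack([(Q[k]-c)@ax,(Q[k]-c)@ay],1).astype(np.float32)*1000
(rc,rs,ra)=cv2.minAreaRect(q); C=cv2.boxPoints((rc,rs,ra))/1000
print("rect size mm",rs,"corners in board mm"); print(np.round((c+C[:,:1]*ax+C[:,1:]*ay)*1000,1))
# slot: enclosed hole in the red mask
m=cv2.morphologyEx(top.astype(np.uint8),cv2.MORPH_CLOSE,np.ones((3,3)))
cs,hi=cv2.findContours(m,cv2.RETR_CCOMP,cv2.CHAIN_APPROX_NONE)
pl=c@nn
for ct,hh in zip(cs,hi[0]):
    if hh[3]>=0 and cv2.contourArea(ct)>40:
        uv=ct[:,0].astype(float); r_=np.stack([(uv[:,0]-K[2])/K[0],(uv[:,1]-K[3])/K[1],np.ones(len(uv))],1)@M[:3,:3].T@np.stack([bx,by,n],1)
        c0=(M[:3,3]-o)@np.stack([bx,by,n],1); s=(pl-c0@nn)/(r_@nn); P=c0+s[:,None]*r_
        print("hole px",uv.mean(0),"board mm centre",np.round((P.min(0)+P.max(0))*500,1),"size",np.round(np.ptp(P,0)*1000,1))
g=(h[...,0]>12)&(h[...,0]<30)&(h[...,1]>120)&(abs(B[...,2]-.0195)<.004)&(np.linalg.norm(B[...,:2]-[-.006,.075],axis=-1)<.014)
if g.sum(): v,u=np.nonzero(g); print("stud top n",g.sum(),"px",u.mean(),v.mean(),"mm",B[g].min(0)*1000,B[g].max(0)*1000)
E
python3 b.py w4.png
```

```text
time_s: 7.02
tcp_pos: [0.4627, 0.0341, 0.1326]
eef_rot: [-179.9, 0.0, -80.9]
contact_force: [3.1, 1.2, -1.4]
gripper_width: 0.0406
gripper_force: 17.4
bar px 11360 normal in board [0.2318 0.1369 0.9631] mean [-0.007  -0.0171  0.027 ]
rect size mm (190.451416015625, 40.9337272644043) corners in board mm
[[ -14.5 -101.6   40.8]
 [  24.   -92.5   30.2]
 [ -23.5   91.4   15.5]
 [ -62.    82.3   26.1]]
hole px [248.9909 228.3636] board mm centre [-36.8  67.2  22.1] size [18.3 26.7  5.2]
stud top n 220 px 234.7409090909091 185.3909090909091 mm [-11.9696  69.1611  15.5175] [-2.3206 78.8751 20.2776]
```

View pics/w4.png

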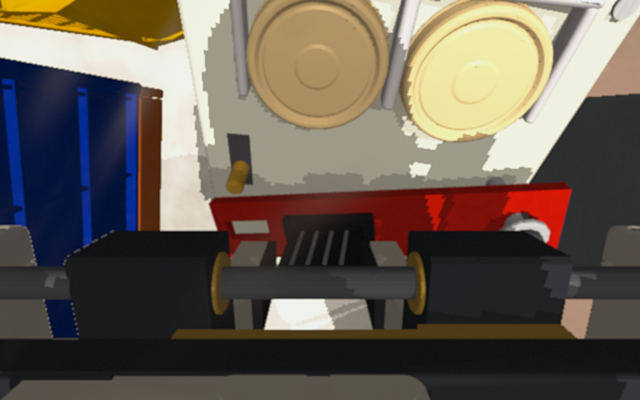

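The bar is held just downhill of the stud, but its slot end hangs at about 15 mm (hole at px (249,228), stud (235,185)). I'll raise it further before crossing.

```bash
python3 -m handwheel '[[0.65,0,0.2,0.4,0],[0.65,0,0.4,0.7,0],[0.65,0,0.5,0.9,0],[0.65,-0.05,0.6,1.1,0],[0.65,-0.05,0.6,1.1,0]]' 25; python3 b.py w5.png
```

```text
time_s: 7.7
tcp_pos: [0.4603, 0.0397, 0.1428]
eef_rot: [179.9, -0.0, -80.8]
contact_force: [-2.7, -1.4, -5.5]
gripper_width: 0.04
gripper_force: 24.3
bar px 11765 normal in board [0.2183 0.0657 0.9737] mean [-0.0076 -0.0177  0.0346]
rect size mm (190.41505432128906, 40.97201919555664) corners in board mm
[[ -15.3 -101.8   42. ]
 [  23.5  -92.4   32.7]
 [ -22.    92.5   30.4]
 [ -60.7   83.    39.7]]
stud top n 200 px 235.285 172.0 mm [-11.2373  69.0526  15.5526] [-2.1321 78.8042 20.5248]
```

```bash
python3 -m handwheel '[[0.65,0,0.1,0.25,0],[0.65,0,-0.2,0.5,-1.5],[0.65,0.05,-0.5,0.65,-3.5],[0.65,0.1,-0.8,0.8,-5],[0.65,0.1,-1.1,0.95,-6.5],[0.65,0.1,-1.35,1.1,-8],[0.65,0.1,-1.55,1.2,-9.5],[0.65,0.1,-1.55,1.2,-9.5]]' 25; python3 b.py w6.png
```

```text
time_s: 8.75
tcp_pos: [0.4626, 0.0245, 0.1553]
eef_rot: [-180.0, 0.0, -90.4]
contact_force: [-3.0, -1.4, -8.5]
gripper_width: 0.0397
gripper_force: 25.1
bar px 11078 normal in board [0.3003 0.0022 0.9538] mean [ 0.0011 -0.0162  0.0352]
rect size mm (190.2972412109375, 40.74726486206055) corners in board mm
[[-19.6 -97.3  41.9]
 [ 19.2 -94.3  29.7]
 [  5.9  95.5  33.4]
 [-32.8  92.5  45.6]]
stud top n 32 px 236.1875 200.96875 mm [-5.0403 70.7697 15.5722] [-2.1368 77.7705 18.6049]
```

View pics/w6.png

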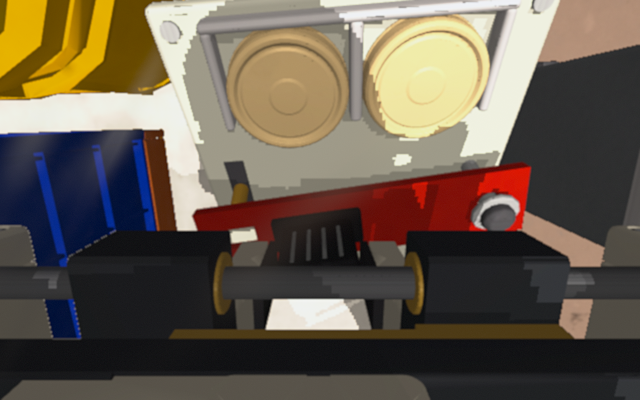

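The bar is above the stud, its slot at px (243,237) just short of it, rolled ~17° uphill-edge low. I'll shift ~6 mm at the slot, then measure.

```bash
python3 -m handwheel '[[0.65,0,-0.2,0.1,-1],[0.65,0,-0.35,0.2,-2.2],[0.65,0,-0.35,0.2,-2.2]]' 25; python3 b.py w7.png
```

```text
time_s: 9.18
tcp_pos: [0.4628, 0.0211, 0.1574]
eef_rot: [-180.0, 0.0, -92.6]
contact_force: [-2.8, -1.6, -7.6]
gripper_width: 0.0398
gripper_force: 25.1
bar px 11044 normal in board [ 0.309  -0.0084  0.951 ] mean [ 0.003  -0.0163  0.0351]
rect size mm (190.2864532470703, 40.82121658325195) corners in board mm
[[-20.3 -96.3  42. ]
 [ 18.5 -94.7  29.4]
 [ 11.9  95.4  33.2]
 [-26.9  93.8  45.8]]
```

```bash
python3 -m handwheel '[[0.65,0,-0.2,-0.2,0],[0.65,0,-0.35,-0.45,0],[0.65,0.05,-0.5,-0.7,0],[0.65,0.05,-0.65,-1.0,0],[0.65,0.05,-0.65,-1.0,0]]' 25; python3 b.py w8.png
```

```text
time_s: 9.85
tcp_pos: [0.4632, 0.0145, 0.1471]
eef_rot: [180.0, -0.0, -92.5]
contact_force: [0.0, 0.2, -2.8]
gripper_width: 0.04
gripper_force: 25.0
bar px 11368 normal in board [0.3068 0.0046 0.9518] mean [ 0.0039 -0.0178  0.0233]
rect size mm (190.16651916503906, 41.154361724853516) corners in board mm
[[-19.6 -97.   31.3]
 [ 19.6 -95.4  18.7]
 [ 12.   94.6  20.2]
 [-27.2  93.   32.8]]
stud top n 77 px 237.33766233766235 231.15584415584416 mm [-11.2618  69.4287  17.3033] [-5.3336 78.2026 20.0051]
```

The stud now shows inside the slot, with no side load. Continue down.

```bash
python3 -m handwheel '[[0.65,0,-0.15,-0.25,0],[0.65,0,-0.3,-0.5,0],[0.65,0.03,-0.4,-0.7,0],[0.65,0.03,-0.5,-0.87,0],[0.65,0.03,-0.5,-0.87,0]]' 25; python3 b.py w9.png
```

```text
time_s: 10.52
tcp_pos: [0.4633, 0.0095, 0.1384]
eef_rot: [180.0, -0.0, -92.5]
contact_force: [-0.8, 0.2, -1.9]
gripper_width: 0.0399
gripper_force: 25.0
bar px 11658 normal in board [0.3081 0.0046 0.9513] mean [ 0.0034 -0.0197  0.0135]
rect size mm (190.21322631835938, 40.690399169921875) corners in board mm
[[-19.2 -97.5  21.2]
 [ 19.4 -95.9   8.7]
 [ 12.1  94.2  10.1]
 [-26.6  92.6  22.6]]
stud top n 134 px 235.9402985074627 240.6492537313433 mm [-14.6899  69.1036  15.5301] [-1.7866 77.5844 19.9001]
```

View pics/w9.png

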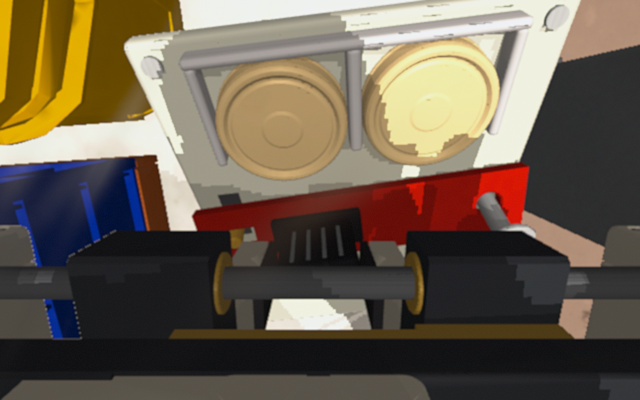

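```bash
python3 -m handwheel '[[0.4,0,0,0,0],[0.3,0,0,0,0],[0.3,0,0,0,0],[0.3,0,0,1,0],[0.3,0,0,3,0],[0.3,0,0,5,0],[0.3,0,0,7,0],[0.3,0,0,7,0]]'; python3 b.py w10.png
```

```text
time_s: 11.58
tcp_pos: [0.4645, 0.01, 0.2107]
eef_rot: [-179.8, 0.1, -92.5]
contact_force: [-0.0, 0.1, -0.7]
gripper_width: 0.0612
gripper_force: 0.0
bar px 6466 normal in board [0.0091 0.0007 1.    ] mean [-0.0025 -0.0103  0.0069]
rect size mm (190.09873962402344, 41.45531463623047) corners in board mm
[[-24.6 -96.5   7.2]
 [ 16.9 -95.1   6.8]
 [ 10.3  94.9   6.7]
 [-31.1  93.5   7.1]]
hole px [259.4432 202.0568] board mm centre [-13.   73.7   7. ] size [24.  27.6  0.2]
stud top n 103 px 257.36893203883494 208.02912621359224 mm [-11.4028  69.3007  15.5344] [-1.6753 78.74   20.0548]
```

View pics/w10.png

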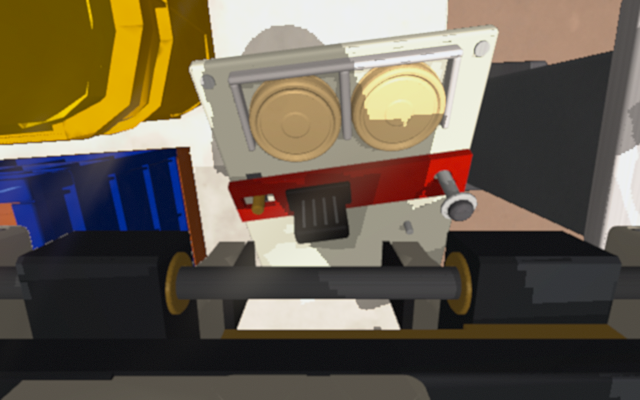

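The bar lies flat (top face ~7 mm off the board, tilt 0.5°), its slot over the stud at px (258,203), slot centre x ≈ -9 mm. The gripper is clear.

```bash
python3 -c "
from plant import r
print(r.close_job())"
```

```text
the job is handed in; nothing more can be done
None
```

I handed the job in at about 11.6 s: the last wrist-camera check showed the keeper bar flat on the board with its slot over the stud (tilt about 0.5°, slot centre about 9 mm downhill) and the gripper clear; I never moved near the jars or the tally counter, but I didn't re-measure them, and no verdict was returned.

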